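# Clear and hold open the lunch-things box

## Robot

A 6-joint arm with a two-finger parallel gripper is mounted at the origin on the work surface. World frame = base frame: x ahead of the robot, y to its left, z up, the work surface at z = 0. Lengths are in m, angles in degrees, forces in N, time in s.
With the tool pointing down it reaches from about 0.35 to 0.95 m from the base axis. Payload 17.4 kg.
Tool frame: the origin (TCP) lies midway between the tips of the shut fingers; the grasp point (between the pads) lies 19 mm behind it (grasp_offset is the distance from the TCP to the grasp point, in m); z points along the fingers, y is the direction in which the jaws open and shut (so a half turn about z gives the same grasp; the last joint's range is limited). The gripper opens to 93 mm and grips with 3 to 60 N. Pads are 15 mm wide; open, the fingers measure 128 mm over their backs; the gripper's body (75 mm by 188 mm) begins 65 mm behind the grasp point.
Start: joints at [-78.312, 6.646, 82.598, -0, 90.757, -2.166], TCP at [0.162, -0.655, 0.219] pointing down, gripper open.
Joint ranges: [-162.19, 162.19], [-47.58, 125.68], [4.15, 143.07], [-65.23, 245.23], [0.69, 171.88], [-170.13, 170.13]. Speed limits (degrees/s): [108.29, 108.29, 127.2, 180, 180, 180].

## Interface

Orientations are given as [roll, pitch, yaw] about the fixed x, y, z axes, in that order (R = Rz(yaw) Ry(pitch) Rx(roll)).
In Python, from station import read_state, capture, camera_model, hand_in, search_frame, silhouettes, pinpoint, grasp_offset gives the robot as it stands.
- The arm moves only by the tool jog_arm, never from a script. Its argument "plan" is a list of rows, each a list of 3 entries, a list of its own where there are three numbers: the closure, from -1 (fully open) to 1 (shut), so that 0 is half open, then the shift along the world's x, y, z in cm, then the turn, a rotation vector about the world's x, y, z in degrees. In form: [[jaw, [x, y, z], [rx, ry, rz]], ...]. A call has 1 to 5 rows; each row is the pose to reach, as a shift and turn from the pose commanded when the call began; what a row does not reach only later rows make up. A row lasts 1/10 s, in which the tool goes at most 50 mm and 8.59 degrees, less where a joint would pass 70% of its speed; a pose out of reach is approached as far as the arm can. A call with a gripper value outside its range is refused whole. The fingers move at their own pace and stop on an object; "newtons" is the grip in N (left out, the last holds). Time passes only in rows, so rows that repeat a pose let the fingers close. It gives the time, the measured TCP pose, the force and the opening at its end, in the units of the state.
- read_state(): the state, without advancing time (a new reading comes with each control period).
- capture(name): name is "side" or "top" or "wrist"; returns the picture (384x512x3 uint8, red, green, blue); there is no depth.
- camera_model(name): a dict with "mtx" (3x3 intrinsics, pixels), "dist" ([k1, k2, p1, p2, k3] as OpenCV has them; the pictures are not rectified), "R" (3x3) and "t" (3): a world point X has camera coordinates R X + t; the wrist camera has in their place "tool_from_camera" (4x4, takes a point from camera to tool coordinates, whose origin is the TCP and whose axes are the flange's). Camera axes: x right, y down, z forward; pixel columns grow to the right and rows downward; lengths in m; the calibration is good to about 2 mm. A picture is of the moment at which its call begins: read the wrist's pose just before it. camera_model takes no time and is no camera call.
- hand_in(): hands the job in, once; it reports no verdict.
Trained networks look in the newest picture that a camera, given by its name, has taken for a name from the list of things; names that differ only in an ending like _2 or _b are one class to them, and where a whole thing is asked for, a point or a joint stands for the part that bears it (a point fixed in the world has none). Each returns a list of dicts, best first, with "p" (0 to 1); they miss things now and then, are a little off and sometimes report something else, mostly with a low value. They report only what shows in the picture. A call takes as long as a camera call.
- search_frame(target, camera): "bbox" ([left, top, width, height] in pixels, round what is visible of it).
- silhouettes(target, camera): "pixels" (384x512 bool, what is visible of it) and "bbox" ([left, top, width, height] in pixels, round what is visible of it).
- pinpoint(target, camera): "location" ([column, row] in pixels: a listed point, or the origin of a listed thing).
The state is a dict: "time": time; "qpos": joint angles; "joint_velocities": joint speeds; "joint_torque": joint torques, N m; "ee_pos": TCP position; "orientation": TCP orientation; "force": force on the tool from outside, world axes, zero at the start; "ft_torque": the same for the moment, N m; "grip_width": finger opening in m.
Only numpy, scipy, OpenCV 4.12 (cv2) and the standard library are available. Lean on these libraries where they do the work, as an engineer would, in place of code of your own. Each camera call takes 0.05 s, during which the arm holds its last target. There are 200 camera calls.

## Task

I want to pack the lunch things away in the ash storage box: first take the green strainer basket off its lid, hang it by its handle on the hook of the stand and let go of it, and only then open the box's lid (the steel bar at its front is its handle) and hold it still with the gripper at 60 degrees from closed. The lid falls shut by itself, so finish while the gripper is still holding it there, with the basket still hanging. Leave the other things on the worktop where they are.

Things in the scene. Friction and masses are not known exactly. Their poses are not given: they have to be found in the camera images.
- box: Pale ash storage box, fixed to the worktop, 170 (x) x 220 (y) x 100 mm high, open on top under its lid. Origin: centre of its underside; x points away from the lid's bar towards the hinge, y along the hinge, z up. It may stand left or right of the hook stand, turned by up to about 15 degrees.
- lid (a joint): Lid angle in rad: 0 shut, 1.047 is 60 degrees open, stop at 1.35. The lid (ash panel 174 x 224 x 10 mm, about 0.45 kg with its bar) is hinged on the box's +x rim and swings upward; it has no stay or spring and falls shut from any angle.
- lid_hinge (a point): Centre of the lid's hinge line, on the box's +x top edge, 100 mm above the worktop; the line runs along the box's y. The underside of the shut lid is at this height, its top 10 mm higher.
- lid_bar (a point): Middle of the lid's round steel handle bar, 12 mm thick, 130 mm long, along the box's y; 215 mm from the hinge line, 5 mm above the lid's underside, 105 mm above the worktop when shut. It stands 45 mm out from the box on two 10 mm arms, 60 mm either side of its middle; the gap behind it takes a finger, and it can turn between the fingers as the lid swings. Moves with the lid.
- basket: Green plastic strainer basket, open round bowl 100 mm across at the rim, 50 mm high, loose, about 0.14 kg, standing on the shut lid at the start. Origin: centre of its underside; z up, y along its handle bar.
- basket_bar (a point): Middle of the cross bar of the basket's stiff white handle: a straight bar 10 mm thick (x), 12 mm high (z), 120 mm long along the basket's y, centre 105 mm above the basket's underside, on two 8 mm uprights 56 mm either side of its middle. Between bar and bowl rim is 49 mm of free height: the hook's tip must enter this window level, from the front; then the bar is lowered onto the hook.
- basket_grip (a point): Where to hold the basket: centre of a flat upright grip plate on the middle of the cross bar, 12 mm thick (x), 34 mm wide (y), reaching from the bar to 158 mm above the basket's underside; this point is 140 mm above the underside and 35 mm above basket_bar. The basket hangs in balance below it.
- hook: Fixed hook stand: dark base 130 mm across, 12 mm high; 16 mm post on the origin, 165 mm high. From it an 8 mm brass rod runs to -x (rod top at 160 mm), dips to a flat seat and turns up to a tip whose end is 102 mm from the post axis (top at 161 mm). Origin: centre of the base's underside; x points from tip to post, z up. Turned by up to about 20 degrees.
- hook_seat (a point): Where a handle rests: top of the rod in the middle of the hook's dip, 72 mm out from the post axis, 146 mm above the worktop. The dip is flat for 20 mm along x, then slopes up both ways; its axes are those of the stand. A hung handle bar lies across it, along the stand's y.
- bento: Steel bento tin, shut, 104 x 154 x 53 mm; bystander. Origin: centre of its underside.
- case: Pink plastic chopstick case, 225 x 28 x 18 mm, lying; bystander. Origin: centre of its underside.
- ramekin: Glass ramekin, 84 mm across, 45 mm high; bystander. Origin: centre of its underside.
- spatula: Red silicone spatula lying flat; bystander. Origin: its underside, near the middle.
- steamer: Bamboo steamer basket with closed lid, 156 mm across, 88 mm high; bystander. Origin: centre of its underside.

How it is judged:
By the outcome, as a careful person would: the job done as asked, in the order asked, and still so for the second after the job is handed in, while the arm keeps its last pose, push and grip.
It also fails if it takes over 64 s, if anything falls off the work surface, if the arm or the gripper's body presses on something with over 40 N, if the wrist force passes 120 N, or if a joint passes its speed limit or range.

## Working session

There is one attempt and no reset: what is moved stays moved. The work goes in short steps, Python scripts to look and compute and a tool call to move; the robot and the scene stay as the last step left them, time stands still between calls to the robot, and variables do not carry over. Pictures are saved under pics/ and viewed, about 8 in all and at most 12, crops included, and the job is handed in when it is done.

Besides the shell and the picture viewer there is one more tool, called by a JSON object that holds its "op" and its "data", one argument or row to a line. jog_arm: Moves the arm, as the interface text tells. Its arguments: {"type":"object","properties":{"plan":{"type":"array","items":{"type":"array"}},"newtons":{"type":"number"}},"required":["plan"]}

```bash
mkdir -p pics; ls
cat > h.py <<'E'
import numpy as np, cv2
from station import *
def ray(cam,px,st=None):
    m=camera_model(cam); K=np.array(m["mtx"]);d=np.array(m["dist"])
    u=cv2.undistortPoints(np.array([[px]],float),K,d)[0,0]; v=np.array([u[0],u[1],1.])
    if "R" in m:
        R=np.array(m["R"]);t=np.array(m["t"]); return -R.T@t, R.T@v
    T=np.array(m["tool_from_camera"]); st=st or read_state()
    from scipy.spatial.transform import Rotation as Ro
    R=Ro.from_euler('xyz',st["orientation"],degrees=True).as_matrix()
    return R@T[:3,3]+np.array(st["ee_pos"]), R@T[:3,:3]@v
def onz(cam,px,z,st=None):
    o,v=ray(cam,px,st); return o+v*(z-o[2])/v[2]
def tri(rs):
    A=np.zeros((3,3));b=np.zeros(3)
    for o,v in rs:
        v=v/np.linalg.norm(v);P=np.eye(3)-np.outer(v,v);A+=P;b+=P@o
    x=np.linalg.solve(A,b)
    return x,[np.linalg.norm(np.cross(x-o,v/np.linalg.norm(v))) for o,v in rs]
def proj(cam,X):
    m=camera_model(cam);r=cv2.Rodrigues(np.array(m["R"]))[0]
    return cv2.projectPoints(np.array(X,float).reshape(-1,1,3),r,np.array(m["t"],float),np.array(m["mtx"]),np.array(m["dist"]))[0][:,0]
def save(cam,n):
    im=capture(cam); cv2.imwrite(f"pics/{n}.png",im[:,:,::-1]); return im
E
python3 - <<'E'
from h import *
np.set_printoptions(precision=4,suppress=True)
print(read_state(),grasp_offset)
a=save("top","a");b=save("side","b");cv2.imwrite("pics/ab.png",np.vstack([a,b])[:,:,::-1][:, :])
pts={}
for n in ["box","lid_hinge","lid_bar","basket","basket_bar","basket_grip","hook","hook_seat","bento","steamer","ramekin","case","spatula"]:
    rs=[]
    for c in ["top","side"]:
        r=pinpoint(n,c)[:2]; print(n,c,[(np.round(q["location"],1),round(q["p"],2)) for q in r])
        if r: rs.append(ray(c,r[0]["location"]))
    if len(rs)==2: print("   ",*tri(rs))
E
```

```text
pics
{'time': 0.0, 'qpos': array([-78.3109,   6.6742,  82.633 ,  -0.0002,  90.757 ,  -2.1678]), 'joint_velocities': array([-0.0268, -0.032 ,  0.0595,  0.0452, -0.0591,  0.0213]), 'joint_torque': array([  0.0072, -72.1279, -62.2592,   0.0783,   0.024 ,  -0.0001]), 'ee_pos': array([ 0.1616, -0.6552,  0.2179]), 'orientation': array([-179.9359,   -0.0023,   13.8569]), 'force': array([ 0.2145, -0.441 ,  0.1766]), 'ft_torque': array([-0.0235,  0.0252, -0.0094]), 'grip_width': 0.09306776533306296} 0.0188
box top [(array([322.7, 169.1]), 0.72)]
box side [(array([247.6, 187.4]), 0.94), (array([279.7, 166.3]), 0.22)]
    [ 0.5826 -0.1934 -0.0046] [np.float64(0.007193743190748159), np.float64(0.007193743190748293)]
lid_hinge top [(array([320.6, 140.4]), 0.55)]
lid_hinge side [(array([220.9, 170.4]), 0.69)]
    [ 0.6711 -0.1764  0.0889] [np.float64(0.004060175908737106), np.float64(0.004060175908736947)]
lid_bar top [(array([334.1, 202.9]), 0.78)]
lid_bar side [(array([276. , 167.3]), 0.74)]
    [ 0.4597 -0.2074  0.1038] [np.float64(0.005669126033660788), np.float64(0.00566912603366078)]
basket 
[... 1257 characters left out ...]
0.4266  0.0134] [np.float64(0.005684696701747702), np.float64(0.005684696701747652)]
steamer top [(array([386.6, 149.6]), 0.75)]
steamer side [(array([241.4, 147.1]), 0.66)]
    [ 0.6469 -0.4233  0.008 ] [np.float64(0.006656379121607848), np.float64(0.00665637912160788)]
ramekin top [(array([361. , 248.1]), 0.56)]
ramekin side [(array([316.6, 174.5]), 0.53)]
    [ 0.3067 -0.3144 -0.0124] [np.float64(0.003897868180534025), np.float64(0.003897868180533929)]
case top []
case side [(array([203.9, 338.8]), 0.95)]
spatula top [(array([164.9, 232.8]), 0.88)]
spatula side [(array([283.1, 314. ]), 0.61)]
    [0.3769 0.3508 0.0215] [np.float64(0.0005019058142499375), np.float64(0.0005019058142499221)]
```

Run:
```python
import cv2,numpy as np
a=cv2.imread("pics/a.png")[100:290,120:430];b=cv2.imread("pics/b.png")[90:370,130:400]
a=cv2.resize(a,(800,490));b=cv2.resize(b,None,fx=2.1,fy=2.1)
cv2.imwrite("pics/a2.png",a);cv2.imwrite("pics/b2.png",b)
```

```text
(no output)
```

View pics/a2.png

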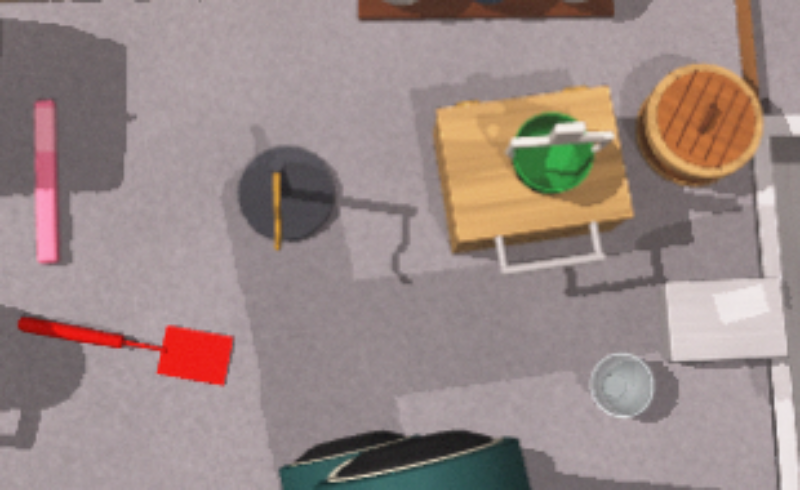

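View pics/b2.png

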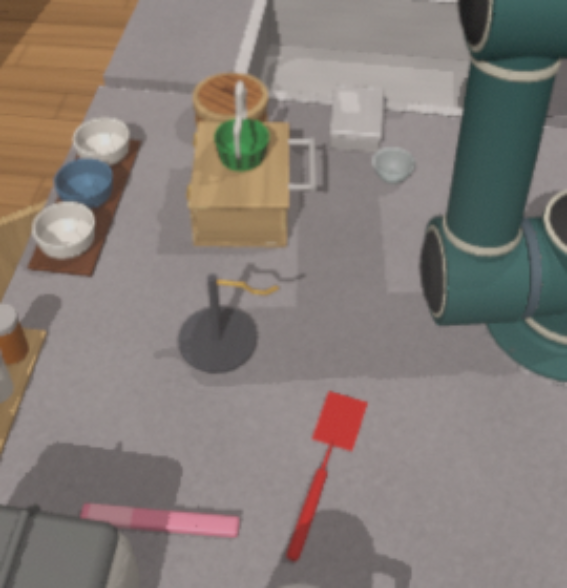

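The top view shows the box on the right (slightly turned), the basket with its handle about along y at crop pixel (562,138), and the hook stand at (285,195) with its tip pointing to −x. The side view agrees. I'll move towards a hover over the basket now.

{"op": "jog_arm", "data": {
  "plan": [
    [-1,[4,4.5,3],[0,0,8]],
    [-1,[7,8,6],[0,0,16]],
    [-1,[10,11.5,9],[0,0,24]],
    [-1,[13,15,12],[0,0,32]],
    [-1,[16,18.5,14],[0,0,40]]
  ]
}}

```text
time: 1.9
ee_pos: [0.3037, -0.4907, 0.3457]
orientation: [179.9, 0.0, 54.2]
force: [-0.4, -0.3, -0.1]
grip_width: 0.093
```

{"op": "jog_arm", "data": {
  "plan": [
    [-1,[3.3,3.7,1],[0,0,8]],
    [-1,[6.6,7.4,2],[0,0,16]],
    [-1,[9.9,11.1,3],[0,0,24]],
    [-1,[13.2,14.8,4],[0,0,32]],
    [-1,[16.5,18.5,4],[0,0,40]]
  ]
}}

```text
time: 2.4
ee_pos: [0.4678, -0.3068, 0.3856]
orientation: [179.9, 0.1, 94.2]
force: [1.1, -0.1, 0.1]
grip_width: 0.0937
```

{"op": "jog_arm", "data": {
  "plan": [
    [-1,[3,3.5,1],[0,0,2]],
    [-1,[5.5,7,2],[0,0,2]],
    [-1,[5.5,8.5,2],[0,0,2]],
    [-1,[5.5,8.5,2],[0,0,2]]
  ]
}}

```text
time: 2.8
ee_pos: [0.5221, -0.2218, 0.4042]
orientation: [180.0, 0.0, 96.0]
force: [-0.5, 0.0, 0.4]
grip_width: 0.0929
```

Run:
```python
from h import *
np.set_printoptions(precision=4,suppress=True)
st=read_state();print(st["ee_pos"],st["orientation"],camera_model("wrist")["tool_from_camera"])
im=save("wrist","w1")
for n,z in [("basket_grip",.25),("basket_bar",.215),("basket",.11),("lid_bar",.105),("lid_hinge",.1),("box",0)]:
    for q in pinpoint(n,"wrist")[:2]: print(n,np.round(q["location"],1),round(q["p"],2),onz("wrist",q["location"],z,st))
```

```text
[ 0.5221 -0.2218  0.4042] [179.9769   0.01    96.0006] [[ 0.0012 -0.9689 -0.2475  0.0686]
 [ 1.      0.0008  0.0016 -0.0003]
 [-0.0014 -0.2475  0.9689 -0.1657]
 [ 0.      0.      0.      1.    ]]
basket_grip [325.6 163. ] 0.82 [ 0.5867 -0.2018  0.25  ]
basket_bar [367.4 132.8] 0.7 [ 0.6326 -0.1712  0.215 ]
basket_bar [316.8 154.9] 0.59 [ 0.584  -0.1994  0.215 ]
basket [307.6 142.7] 0.8 [ 0.5896 -0.1978  0.11  ]
lid_bar [207.3 134.7] 0.89 [ 0.4527 -0.202   0.105 ]
lid_hinge [367.6 132.4] 0.81 [ 0.671  -0.1763  0.1   ]
box [299.  130.3] 0.86 [ 0.5902 -0.1895  0.    ]
box [325.4 163.2] 0.18 [ 0.6427 -0.2398  0.    ]
```

View pics/w1.png

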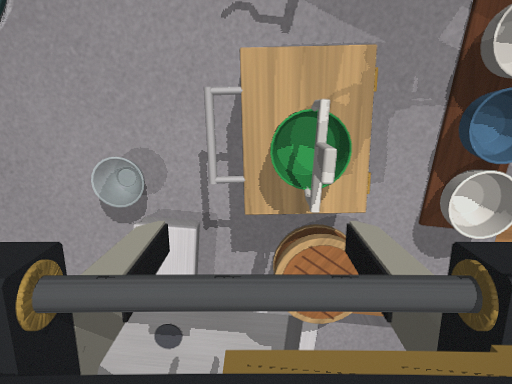

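The wrist view shows the basket on the lid with its plate at (325,163), its bar from about (323,102) to (314,208), and the lid bar from (209,90) to (213,182). I'll work out the yaws from these.

Run:
```python
from h import *
np.set_printoptions(precision=4,suppress=True)
st=read_state()
def y(a,b,z):
    A=onz("wrist",a,z,st);B=onz("wrist",b,z,st);d=A-B;print(A,B,(A+B)/2,np.linalg.norm(d),np.degrees(np.arctan2(-d[0],d[1])))
y((325,100),(314,211),.221)
y((209,88),(213,183),.105)
y((376,45),(367,211),.11)
y((242,47),(246,213),.11)
im=cv2.imread("pics/w1.png")[80:225,190:390];cv2.imwrite("pics/w1c.png",cv2.resize(im,(800,580),interpolation=cv2.INTER_CUBIC))
```

```text
[ 0.5819 -0.1461  0.221 ] [ 0.5878 -0.2622  0.221 ] [ 0.5849 -0.2042  0.221 ] 0.1162201210062671 2.9028798344158693
[ 0.4502 -0.1432  0.105 ] [ 0.4642 -0.2709  0.105 ] [ 0.4572 -0.207   0.105 ] 0.128390541930822 6.271120456004817
[ 0.6568 -0.0709  0.11  ] [ 0.6862 -0.2883  0.11  ] [ 0.6715 -0.1796  0.11  ] 0.21932413191259842 7.717811300329469
[ 0.4892 -0.0898  0.11  ] [ 0.5148 -0.3089  0.11  ] [ 0.502  -0.1993  0.11  ] 0.22054774277323808 6.677482966715263
```

View pics/w1c.png

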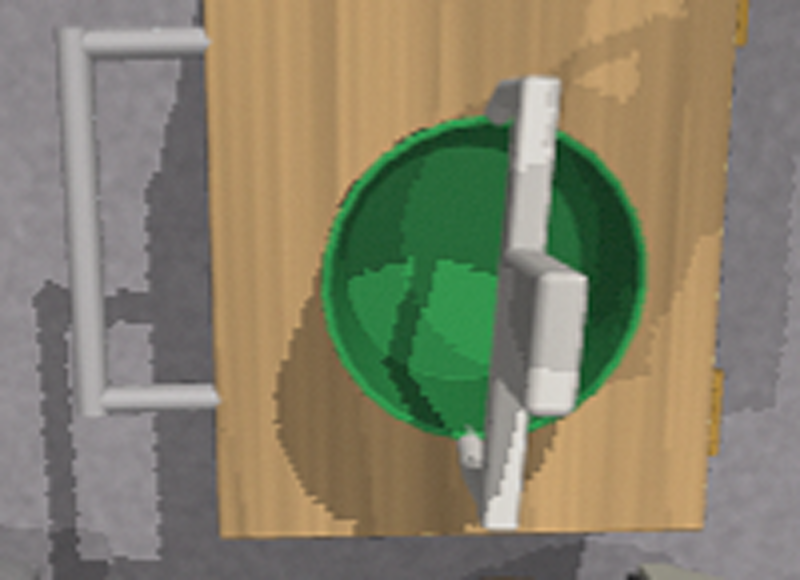

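{"op": "jog_arm", "data": {
  "plan": [
    [-1,[3.2,1,-3],[0,0,-2]],
    [-1,[6.4,1.9,-6],[0,0,-2]],
    [-1,[6.4,1.9,-10],[0,0,-2]],
    [-1,[6.4,1.9,-14],[0,0,-2]],
    [-1,[6.4,1.9,-17.3],[0,0,-2]]
  ]
}}

```text
time: 3.65
ee_pos: [0.5853, -0.2048, 0.2283]
orientation: [-179.9, -0.0, 93.8]
force: [0.4, 0.7, -0.7]
grip_width: 0.0927
```

{"op": "jog_arm", "data": {
  "plan": [
    [-1,[0,0,0],[0,0,0]],
    [1,[0,0,0],[0,0,0]],
    [1,[0,0,0],[0,0,0]],
    [1,[0,0,0],[0,0,0]],
    [1,[0,0,0],[0,0,0]]
  ],
  "newtons": 25
}}

```text
time: 4.15
ee_pos: [0.5861, -0.2047, 0.2324]
orientation: [179.9, 0.0, 93.8]
force: [0.5, -0.1, -0.6]
grip_width: 0.0654
```

{"op": "jog_arm", "data": {
  "plan": [
    [1,[0,0,0],[0,0,0]],
    [1,[0,0,0],[0,0,0]],
    [1,[0,0,0],[0,0,0]],
    [1,[0,0,0],[0,0,0]],
    [1,[0,0,0],[0,0,0]]
  ]
}}

```text
time: 4.65
ee_pos: [0.5858, -0.2045, 0.2309]
orientation: [-180.0, -0.0, 93.9]
force: [0.2, -0.1, 0.7]
grip_width: 0.0256
```

{"op": "jog_arm", "data": {
  "plan": [
    [1,[0,0,0],[0,0,0]],
    [1,[0,0,0],[0,0,0]],
    [1,[0,0,0],[0,0,0]],
    [1,[0,0,0],[0,0,0]],
    [1,[0,0,0],[0,0,0]]
  ]
}}

```text
time: 5.15
ee_pos: [0.5857, -0.2045, 0.2309]
orientation: [-180.0, -0.0, 93.9]
force: [0.3, -1.2, -1.7]
grip_width: 0.012
```

{"op": "jog_arm", "data": {
  "plan": [
    [1,[0,0,1],[0,0,0]],
    [1,[0,0,2],[0,0,0]],
    [1,[0,0,4],[0,0,0]],
    [1,[0,0,6],[0,0,0]],
    [1,[0,0,6],[0,0,0]]
  ]
}}

```text
time: 5.65
ee_pos: [0.5864, -0.2047, 0.2948]
orientation: [179.7, 0.1, 93.9]
force: [-0.2, 0.7, -1.5]
grip_width: 0.0119
```

Run:
```python
from h import *
np.set_printoptions(precision=4,suppress=True)
st=read_state();print(st["ee_pos"],st["orientation"],st["force"],st["grip_width"])
save("wrist","w2");print([ (q["location"],q["p"]) for q in pinpoint("basket_grip","wrist")])
save("top","t2")
for n,z in [("hook",0),("hook_seat",.146)]:
  for c in ["top"]:
    for q in pinpoint(n,c)[:1]: print(n,c,np.round(q["location"],1),round(q["p"],2),onz(c,q["location"],z))
a=cv2.imread("pics/w2.png");b=cv2.imread("pics/t2.png")[140:220,190:270]
b=cv2.resize(b,(384,384),interpolation=cv2.INTER_CUBIC)
cv2.imwrite("pics/c2.png",cv2.resize(np.hstack([a,b]),(800,343)))
```

```text
[ 0.5864 -0.2047  0.2948] [179.7475   0.1193  93.854 ] [-0.2474  0.6996 -1.4562] 0.011923926766486426
[([256.2, 250.6], 0.94), ([134.5, 158.9], 0.69)]
hook top [233.7 172.7] 0.59 [0.5823 0.1195 0.    ]
hook_seat top [227.3 188.7] 0.92 [0.4999 0.1303 0.146 ]
```

View pics/c2.png

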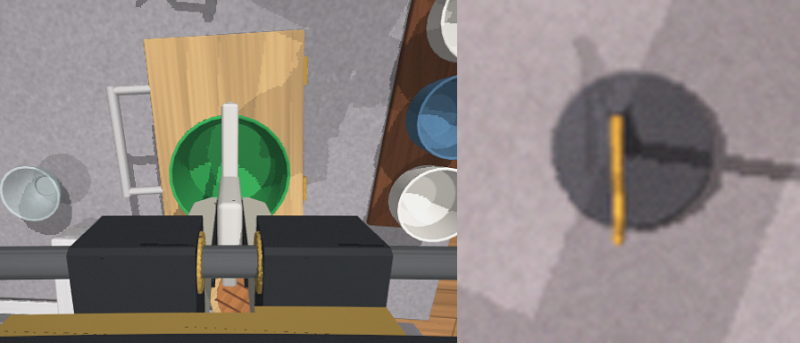

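Basket is lifted and aligned in the gripper (12 mm opening, −1.5 N). The top crop shows the brass hook from post (615,117) to tip (617,242). I'll move to a vantage point before the hook for a closer look.

{"op": "jog_arm", "data": {
  "plan": [
    [1,[-2.5,3,0],[0,0,0]],
    [1,[-5,7,0],[0,0,0]],
    [1,[-8,11,0],[0,0,0]],
    [1,[-11,14,0],[0,0,0]],
    [1,[-13,16.5,0],[0,0,0]]
  ]
}}

```text
time: 6.4
ee_pos: [0.4539, -0.0381, 0.2903]
orientation: [-180.0, -0.0, 93.9]
force: [0.8, 0.8, -1.7]
grip_width: 0.0119
```

{"op": "jog_arm", "data": {
  "plan": [
    [1,[0,0.5,0],[0,0,0]],
    [1,[0,0.5,0],[0,0,0]],
    [1,[0,0.5,0],[0,0,0]]
  ]
}}

```text
time: 6.7
ee_pos: [0.4561, -0.0349, 0.2905]
orientation: [-180.0, 0.0, 93.9]
force: [0.0, 0.2, -2.2]
grip_width: 0.0117
```

Run:
```python
from h import *
np.set_printoptions(precision=4,suppress=True)
P=onz("top",(226.9,167.3),.165);T=onz("top",(227.3,196.0),.157);B=onz("top",(231.5,175),.012)
print("top",P,T,B,np.linalg.norm((P-T)[:2]),np.degrees(np.arctan2(P[1]-T[1],P[0]-T[0])))
st=read_state();print(st["ee_pos"],st["orientation"])
save("wrist","w3")
rs={}
for n,z in [("hook",0),("hook_seat",.146)]:
    for q in pinpoint(n,"wrist")[:1]: print(n,np.round(q["location"],1),round(q["p"],2),onz("wrist",q["location"],z,st))
a=cv2.imread("pics/w3.png");cv2.imwrite("pics/w3b.png",cv2.resize(a,(800,600),interpolation=cv2.INTER_CUBIC))
```

```text
top [0.5633 0.1295 0.165 ] [0.4752 0.1295 0.157 ] [0.5717 0.1264 0.012 ] 0.0880193604758072 -0.007514379749594541
[ 0.4561 -0.0349  0.2905] [-179.9585    0.003    93.8529]
hook [360.7  24.5] 0.85 [0.5728 0.1351 0.    ]
hook_seat [254.6 224.7] 0.6 [ 0.4573 -0.0809  0.146 ]
```

View pics/w3b.png

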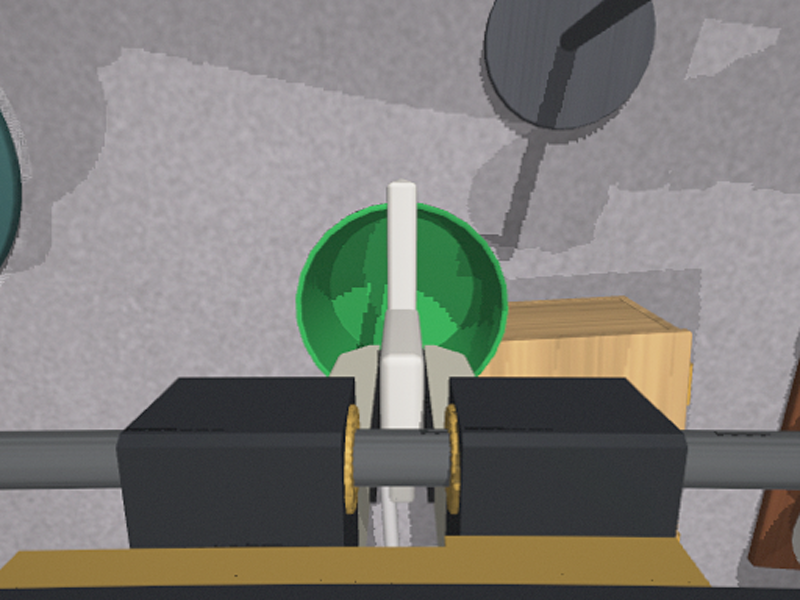

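The wrist view shows only the hook's base, centred near (365,28) in camera pixels, because the rest is out of frame. I'll fuse the top and side views for the rod.

Run:
```python
from h import *
np.set_printoptions(precision=4,suppress=True)
st=read_state()
print("base wrist",onz("wrist",(365,27.5),.012,st))
print("tip",*tri([ray("top",(227.3,196.2)),ray("side",(261.6,228.3))]))
print("post",*tri([ray("top",(226.9,167.3)),ray("side",(231,222.5))]))
for c in ["top","side"]:
    a=cv2.imread({"top":"pics/t2.png","side":"pics/b.png"}[c])
    g=(a[:,:,2].astype(int)-a[:,:,0]>60)
    x0,y0,x1,y1={"top":(205,155,255,215),"side":(225,210,285,240)}[c]
    yy,xx=np.nonzero(g[y0:y1,x0:x1]);xx+=x0;yy+=y0
    if c=="top":
        for r in sorted(set(yy)): print(r,xx[yy==r].min(),xx[yy==r].max(),end="; ")
    else:
        for r in sorted(set(xx)): print(r,yy[xx==r].min(),yy[xx==r].max(),end="; ")
    print()
```

```text
base wrist [0.5753 0.1292 0.012 ]
tip [0.4751 0.1302 0.1497] [np.float64(0.0007025923841038967), np.float64(0.0007025923841039982)]
post [0.5687 0.1298 0.1603] [np.float64(0.004225274810196772), np.float64(0.004225274810196768)]
167 226 228; 168 226 228; 169 226 228; 170 226 228; 171 226 228; 172 226 228; 173 226 228; 174 226 228; 175 226 228; 176 226 228; 177 226 228; 178 226 228; 179 226 228; 180 226 228; 181 226 228; 182 226 228; 183 226 228; 184 226 228; 185 226 228; 186 226 228; 187 226 228; 188 226 228; 189 226 228; 190 226 228; 191 226 228; 192 226 228; 193 226 228; 194 226 228; 195 226 228; 196 226 228; 
233 224 224; 234 223 224; 235 223 225; 236 223 225; 237 224 225; 238 224 225; 239 224 225; 240 224 225; 241 224 225; 242 224 225; 243 224 226; 244 224 226; 245 224 226; 246 225 226; 247 226 227; 248 227 227; 249 227 228; 250 228 229; 251 228 229; 252 228 229; 253 228 229; 254 228 229; 255 228 229; 256 228 229; 257 228 229; 258 227 229; 259 227 228; 260 226 228; 261 226 227;
```

{"op": "jog_arm", "data": {
  "plan": [
    [1,[-1.5,4,0],[0,0,-1]],
    [1,[-3,8,0],[0,0,-2]],
    [1,[-4.5,12,0],[0,0,-3]],
    [1,[-6.1,15,0],[0,0,-3.9]],
    [1,[-6.1,16.5,-2],[0,0,-3.9]]
  ]
}}

```text
time: 7.35
ee_pos: [0.3945, 0.1323, 0.273]
orientation: [179.8, -0.1, 90.0]
force: [0.9, -0.3, -2.3]
grip_width: 0.0119
```

{"op": "jog_arm", "data": {
  "plan": [
    [1,[0,0,-2.5],[0,0,0]],
    [1,[0,0,-5],[0,0,0]],
    [1,[0,0,-7],[0,0,0]],
    [1,[0,0,-7.5],[0,0,0]],
    [1,[0,0,-7.5],[0,0,0]]
  ]
}}

```text
time: 7.85
ee_pos: [0.3949, 0.1302, 0.1957]
orientation: [-179.9, 0.0, 89.9]
force: [-0.5, -0.8, -1.7]
grip_width: 0.0117
```

Run:
```python
from h import *
np.set_printoptions(precision=4,suppress=True)
st=read_state();print(st["ee_pos"],st["orientation"],st["force"],st["grip_width"])
save("side","s4")
for n in ["basket_bar","basket_grip","hook_seat","basket"]:
    print(n,[(np.round(q["location"],1),round(q["p"],2)) for q in pinpoint(n,"side")[:2]])
e=st["ee_pos"]
print("expected bar,grip,seat,under",proj("side",[e+[0,0,-.016],e+[0,0,.019],[.503,.13,.146],e+[0,0,-.121]]))
a=cv2.imread("pics/s4.png")[150:300,200:380];cv2.imwrite("pics/s4c.png",cv2.resize(a,(720,600),interpolation=cv2.INTER_CUBIC))
```

```text
[0.3949 0.1302 0.1957] [-179.9309    0.0188   89.9208] [-0.5063 -0.8149 -1.6952] 0.011723248405994343
basket_bar [(array([288.3, 226.8]), 0.73)]
basket_grip [(array([286. , 218.8]), 0.65)]
hook_seat [(array([250.3, 229.2]), 0.94)]
basket []
expected bar,grip,seat,under [[286.9699 225.0558]
 [287.5367 217.8077]
 [252.7267 227.982 ]
 [285.3928 245.0824]]
```

View pics/s4c.png

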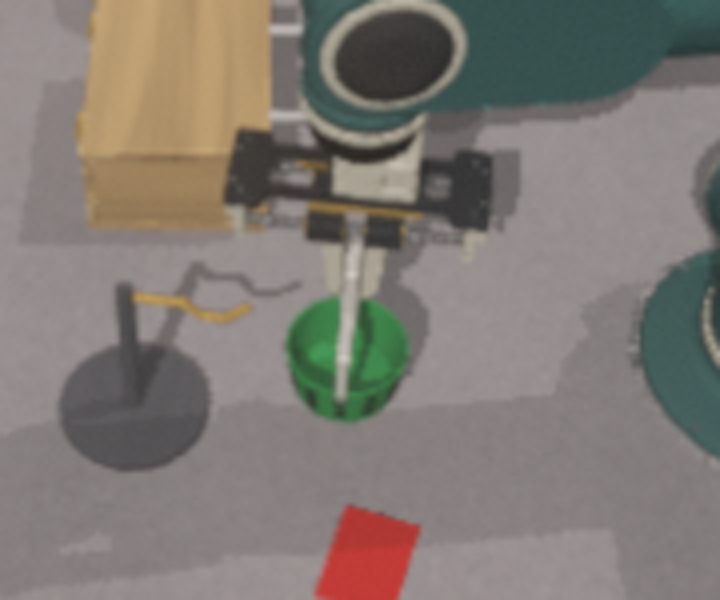

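Side view shows the basket held before the hook, the bar level with the tip, and the seat near (253,228). I'll go in level, checking the force.

{"op": "jog_arm", "data": {
  "plan": [
    [1,[2.5,0,0],[0,0,0]],
    [1,[5,0,0],[0,0,0]],
    [1,[7.5,0,0],[0,0,0]],
    [1,[9.5,0,0],[0,0,0]],
    [1,[10.7,0,0],[0,0,0]]
  ]
}}

```text
time: 8.6
ee_pos: [0.5031, 0.1305, 0.1962]
orientation: [180.0, 0.0, 89.9]
force: [-0.7, 0.7, -1.8]
grip_width: 0.0123
```

{"op": "jog_arm", "data": {
  "plan": [
    [1,[0,0,-0.5],[0,0,0]],
    [1,[0,0,-1.3],[0,0,0]],
    [1,[0,0,-2],[0,0,0]],
    [1,[0,0,-2.4],[0,0,0]],
    [1,[0,0,-2.5],[0,0,0]]
  ]
}}

```text
time: 9.1
ee_pos: [0.5012, 0.1305, 0.1704]
orientation: [-180.0, 0.0, 90.0]
force: [0.3, -0.4, -1.1]
grip_width: 0.0116
```

Run:
```python
from h import *
np.set_printoptions(precision=4,suppress=True)
st=read_state();print(st["ee_pos"],st["orientation"],st["force"],st["ft_torque"],st["grip_width"])
a=save("side","s5")[150:270,200:320,::-1];b=save("top","t5")[140:220,190:270,::-1]
cv2.imwrite("pics/c5.png",np.hstack([cv2.resize(a,(400,400),interpolation=2),cv2.resize(b,(400,400),interpolation=2)]))
```

```text
[0.5012 0.1305 0.1704] [-179.9729    0.0053   89.9633] [ 0.2955 -0.4444 -1.1003] [-0.0207 -0.0777 -0.0247] 0.011590873079465991
```

View pics/c5.png

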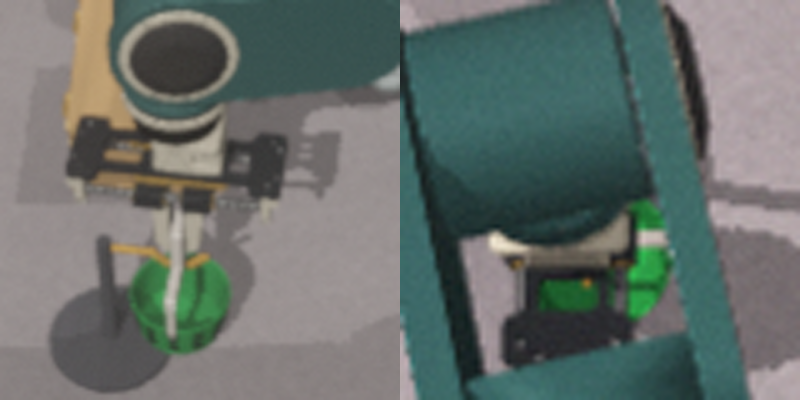

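Side view shows the rod passing under the white bar, with the tip on the near side at (205,258). I'll lower until the weight comes off the gripper.

{"op": "jog_arm", "data": {
  "plan": [
    [1,[0,0,-0.1],[0,0,0]],
    [1,[0,0,-0.2],[0,0,0]],
    [1,[0,0,-0.3],[0,0,0]],
    [1,[0,0,-0.3],[0,0,0]],
    [1,[0,0,-0.3],[0,0,0]]
  ]
}}

```text
time: 9.7
ee_pos: [0.5018, 0.1305, 0.168]
orientation: [-180.0, -0.0, 90.0]
force: [-0.5, 0.6, -1.3]
grip_width: 0.0117
```

{"op": "jog_arm", "data": {
  "plan": [
    [1,[0,0,-0.1],[0,0,0]],
    [1,[0,0,-0.2],[0,0,0]],
    [1,[0,0,-0.2],[0,0,0]],
    [1,[0,0,-0.2],[0,0,0]]
  ]
}}

```text
time: 10.1
ee_pos: [0.502, 0.1306, 0.1675]
orientation: [179.9, -0.0, 90.0]
force: [-5.7, -1.1, 12.4]
grip_width: 0.0119
```

Contact comes with a −x push, so the bar is on the post-side slope. I'll lift a little, shift 5 mm to −x and lower again.

{"op": "jog_arm", "data": {
  "plan": [
    [1,[0,0,0.4],[0,0,0]],
    [1,[-0.5,0,0.4],[0,0,0]],
    [1,[-0.5,0,0.2],[0,0,0]],
    [1,[-0.5,0,0],[0,0,0]],
    [1,[-0.5,0,0],[0,0,0]]
  ]
}}

```text
time: 10.6
ee_pos: [0.4972, 0.1307, 0.1675]
orientation: [179.9, -0.0, 90.0]
force: [-2.1, -0.7, 14.0]
grip_width: 0.0114
```

{"op": "jog_arm", "data": {
  "plan": [
    [1,[0,0,0.1],[0,0,0]],
    [0.2,[0,0,0.1],[0,0,0]],
    [0.2,[0,0,0.1],[0,0,0]],
    [0.2,[0,0,0.1],[0,0,0]],
    [0.2,[0,0,0.1],[0,0,0]]
  ]
}}

```text
time: 11.1
ee_pos: [0.4966, 0.1305, 0.1666]
orientation: [-180.0, 0.0, 90.0]
force: [0.0, 0.3, 0.8]
grip_width: 0.0362
```

{"op": "jog_arm", "data": {
  "plan": [
    [0.2,[0,0,0.5],[0,0,0]],
    [0.2,[0,0,1.5],[0,0,0]],
    [0.2,[0,0,3],[0,0,0]],
    [0.2,[0,0,5],[0,0,0]],
    [0.2,[0,0,8],[0,0,0]]
  ]
}}

```text
time: 11.6
ee_pos: [0.4964, 0.1305, 0.2481]
orientation: [-180.0, 0.0, 90.0]
force: [0.2, 1.1, 0.5]
grip_width: 0.037
```

Run:
```python
from h import *
np.set_printoptions(precision=4,suppress=True)
st=read_state();print(st["ee_pos"],st["orientation"],st["force"],st["grip_width"])
a=save("side","s6")[150:300,200:350,::-1];w=save("wrist","w6")[:,:,::-1]
cv2.imwrite("pics/c6.png",np.hstack([cv2.resize(a,(360,360),interpolation=2),cv2.resize(w,(440,360))]))
```

```text
[0.4964 0.1305 0.2481] [-179.9526    0.01     89.9522] [0.2108 1.1008 0.5383] 0.037008658870802326
```

View pics/c6.png

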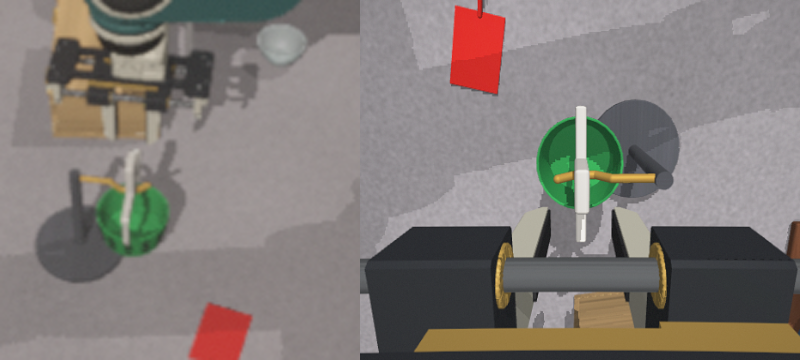

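The basket hangs freely on the hook and the gripper is clear. In the wrist crop the bar lies across the rod at (582,172). Next I'll go above the lid bar, with the jaws at about 28 mm.

{"op": "jog_arm", "data": {
  "plan": [
    [0.4,[0,0,4],[0,0,0]],
    [0.4,[-1,-4,5],[0,0,2]],
    [0.4,[-2,-8.5,5],[0,0,4]],
    [0.4,[-3,-13,5],[0,0,6]],
    [0.4,[-3.9,-17.5,5],[0,0,7]]
  ]
}}

```text
time: 12.2
ee_pos: [0.457, -0.0458, 0.2979]
orientation: [179.9, 0.0, 97.1]
force: [0.3, 0.0, 0.6]
grip_width: 0.028
```

{"op": "jog_arm", "data": {
  "plan": [
    [0.4,[0,-4,-2],[0,0,0]],
    [0.4,[0,-8.5,-4],[0,0,0]],
    [0.4,[0,-13,-6],[0,0,0]],
    [0.4,[0,-16,-9],[0,0,0]],
    [0.4,[0,-16,-11],[0,0,0]]
  ]
}}

```text
time: 12.7
ee_pos: [0.457, -0.2074, 0.1855]
orientation: [-179.9, -0.0, 96.8]
force: [0.3, -0.0, -0.0]
grip_width: 0.0281
```

{"op": "jog_arm", "data": {
  "plan": [
    [0.4,[0,0,0],[0,0,0]],
    [0.4,[0,0,0],[0,0,0]]
  ]
}}

```text
time: 12.9
ee_pos: [0.4579, -0.2043, 0.1881]
orientation: [180.0, 0.0, 97.0]
force: [-0.2, 0.1, -0.5]
grip_width: 0.0279
```

Run:
```python
from h import *
np.set_printoptions(precision=4,suppress=True)
st=read_state();print(st["ee_pos"],st["orientation"],st["force"],st["grip_width"])
w=save("wrist","w7")
for n,z in [("lid_bar",.105),("lid_hinge",.1)]:
    for q in pinpoint(n,"wrist")[:1]: print(n,np.round(q["location"],1),round(q["p"],2),onz("wrist",q["location"],z,st))
cv2.imwrite("pics/w7b.png",cv2.resize(w[:,:,::-1],(800,600),interpolation=2))
```

```text
[ 0.4579 -0.2043  0.1881] [179.9717   0.0129  96.9604] [-0.2425  0.0783 -0.5286] 0.027875392439381964
lid_bar [255.8 193.9] 0.83 [ 0.4572 -0.2028  0.105 ]
```

View pics/w7b.png

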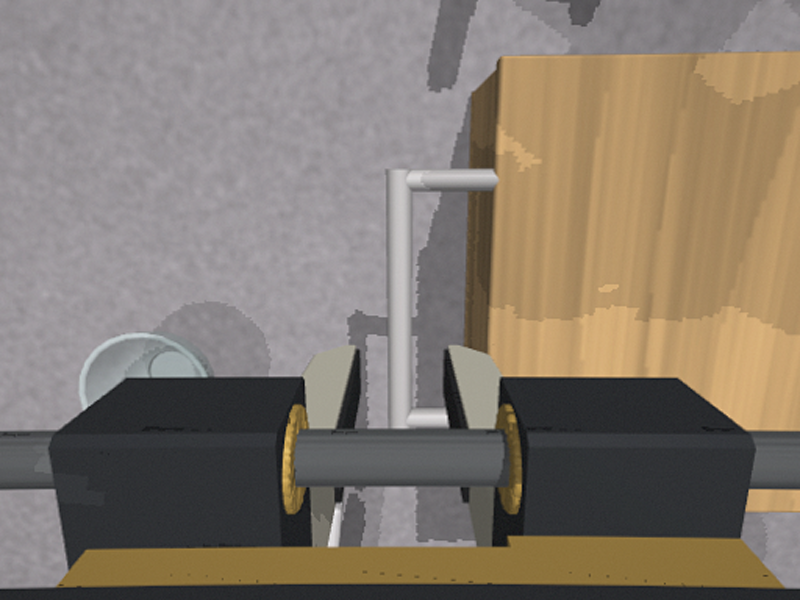

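The bar is centred between the fingers and parallel to the pads, at about (400,300). I'll descend and grip.

{"op": "jog_arm", "data": {
  "plan": [
    [0.4,[0,0,-3.5],[0,0,0]],
    [0.4,[0,0,-6.5],[0,0,0]],
    [0.4,[0,0,-9],[0,0,0]],
    [0.4,[0,0,-10.2],[0,0,0]],
    [0.4,[0,0,-10.2],[0,0,0]]
  ]
}}

```text
time: 13.55
ee_pos: [0.4576, -0.204, 0.0845]
orientation: [-179.9, -0.0, 97.0]
force: [-0.6, -0.3, 0.3]
grip_width: 0.0282
```

{"op": "jog_arm", "data": {
  "plan": [
    [1,[0,0,0],[0,0,0]],
    [1,[0,0,0],[0,0,0]],
    [1,[0,0,0],[0,0,0]],
    [1,[0,0,0],[0,0,0]],
    [1,[0,0,0],[0,0,0]]
  ],
  "newtons": 25
}}

```text
time: 14.05
ee_pos: [0.457, -0.2049, 0.0864]
orientation: [-179.9, 0.0, 96.9]
force: [-15.7, -0.5, 10.3]
grip_width: 0.0113
```

{"op": "jog_arm", "data": {
  "plan": [
    [1,[-0.1,0,0.1],[0,0,0]],
    [1,[-0.1,0,0.1],[0,0,0]],
    [1,[-0.1,0,0.1],[0,0,0]]
  ]
}}

```text
time: 14.35
ee_pos: [0.457, -0.2048, 0.0865]
orientation: [180.0, 0.1, 96.9]
force: [-1.0, -4.7, 2.0]
grip_width: 0.0111
```

Force has eased. I'll swing the lid along its arc with the tool kept vertical, so the bar turns in the fingers.

{"op": "jog_arm", "data": {
  "plan": [
    [1,[0.12,0.02,1.87],[0,0,0]],
    [1,[0.41,0.05,3.73],[0,0,0]],
    [1,[0.86,0.11,5.55],[0,0,0]],
    [1,[1.46,0.18,7.32],[0,0,0]],
    [1,[2.21,0.27,9.04],[0,0,0]]
  ]
}}

```text
time: 14.85
ee_pos: [0.4784, -0.2018, 0.1771]
orientation: [-179.9, -0.0, 96.9]
force: [-2.5, -3.0, -0.6]
grip_width: 0.011
```

{"op": "jog_arm", "data": {
  "plan": [
    [1,[0.9,0.11,1.64],[0,0,0]],
    [1,[1.93,0.24,3.2],[0,0,0]],
    [1,[3.1,0.38,4.66],[0,0,0]],
    [1,[4.39,0.54,6.02],[0,0,0]],
    [1,[5.79,0.71,7.25],[0,0,0]]
  ]
}}

```text
time: 15.35
ee_pos: [0.5361, -0.1948, 0.2516]
orientation: [-179.9, 0.1, 96.9]
force: [-12.1, 0.2, 10.2]
grip_width: 0.0113
```

{"op": "jog_arm", "data": {
  "plan": [
    [1,[0.75,0.09,0.57],[0,0,0]],
    [1,[1.5,0.18,1.11],[0,0,0]],
    [1,[2.3,0.28,1.61],[0,0,0]],
    [1,[3.1,0.38,2.08],[0,0,0]],
    [1,[3.1,0.38,2.08],[0,0,0]]
  ]
}}

```text
time: 15.85
ee_pos: [0.5682, -0.1908, 0.2721]
orientation: [179.9, 0.1, 97.0]
force: [-9.8, -0.3, 15.8]
grip_width: 0.0114
```

{"op": "jog_arm", "data": {
  "plan": [
    [1,[0,0,0],[0,0,0]],
    [1,[0,0,0],[0,0,0]],
    [1,[0,0,0],[0,0,0]]
  ]
}}

```text
time: 16.15
ee_pos: [0.5676, -0.1909, 0.2717]
orientation: [179.9, 0.0, 97.0]
force: [-9.7, -0.8, 12.9]
grip_width: 0.0111
```

Run:
```python
from h import *
np.set_printoptions(precision=4,suppress=True)
st=read_state();print(st["ee_pos"],st["orientation"],st["force"],st["grip_width"])
e=st["ee_pos"]+[0,0,.0188]
for H in ([.6704,-.1786],[.671,-.178]):
    u=(e[:2]-H)@[.9925,.1219];w=e[2]-.1;print("bar angle",np.degrees(np.arctan2(w,-u))-np.degrees(np.arctan2(5,215)),"radius",np.hypot(u,w))
a=save("side","s8");t=save("top","t8")
rs=[]
for c in ["side","top"]:
    for n in ["lid_bar","basket_bar","hook_seat"]:
        q=pinpoint(n,c)[:1]; print(c,n,[(np.round(k["location"],1),round(k["p"],2)) for k in q])
        if n=="lid_bar" and q: rs.append(ray(c,q[0]["location"]))
print("expected",proj("side",[e]),proj("top",[e]))
if len(rs)==2: print(tri(rs))
cv2.imwrite("pics/c8.png",np.hstack([cv2.resize(a[90:300,150:360,::-1],(400,400),interpolation=2),cv2.resize(t[120:230,200:400,::-1],(400,400),interpolation=2)]))
```

```text
[ 0.5676 -0.1909  0.2717] [179.9427   0.047   96.9523] [-9.7297 -0.7599 12.9288] 0.011074823537849826
bar angle 60.13944792909436 radius 0.2168560485604067
bar angle 59.98446453842497 radius 0.21717618104744965
side lid_bar [(array([246.6, 130.5]), 0.92)]
side basket_bar [(array([254.4, 228.3]), 0.82)]
side hook_seat [(array([252.4, 223.4]), 0.75)]
top lid_bar []
top basket_bar [(array([226.8, 186.2]), 0.79)]
top hook_seat [(array([231.6, 190.2]), 0.57)]
expected [[247.8666 128.7023]] [[338.6163 153.2524]]
```

View pics/c8.png

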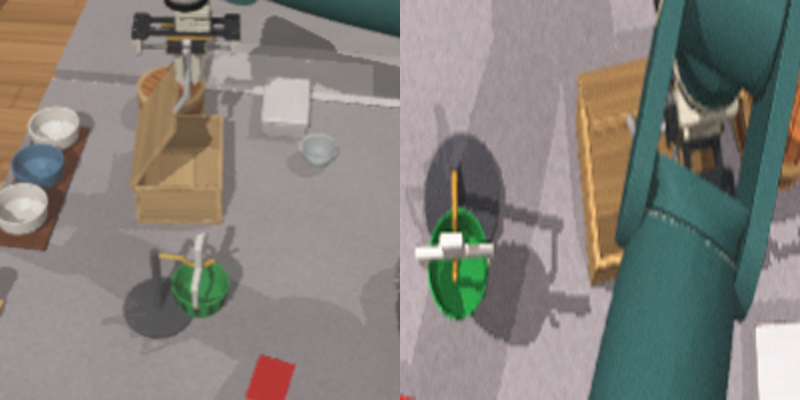

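The side and top views show the lid open, with the bar in the gripper and the basket still hanging across the hook. The bar's position gives 60.0–60.1°. I'll relieve the leftover radial push slightly and let it settle.

{"op": "jog_arm", "data": {
  "plan": [
    [1,[-0.05,0,0.08],[0,0,0]],
    [1,[-0.05,0,0.08],[0,0,0]],
    [1,[-0.05,0,0.08],[0,0,0]],
    [1,[-0.05,0,0.08],[0,0,0]],
    [1,[-0.05,0,0.08],[0,0,0]]
  ]
}}

```text
time: 17.05
ee_pos: [0.5671, -0.1909, 0.2716]
orientation: [180.0, 0.0, 96.9]
force: [-6.1, -1.0, 8.5]
grip_width: 0.0114
```

Run:
```python
from h import *
np.set_printoptions(precision=4,suppress=True)
st=read_state();e=st["ee_pos"]+[0,0,.0188]
u=(e[:2]-[.6704,-.1786])@[.9925,.1219];w=e[2]-.1
print(e,st["force"],st["grip_width"],st["joint_velocities"],"angle",np.degrees(np.arctan2(w,-u))-1.33,"from u",np.degrees(np.arccos(-u/.21506))-1.33)
if abs(np.degrees(np.arctan2(w,-u))-61.33)<1: print(hand_in())
```

```text
[ 0.5671 -0.1909  0.2904] [-6.1182 -0.9526  8.4879] 0.011354743218934791 [-0.0335 -0.0122  0.1274  0.015  -0.121   0.0657] angle 60.02215712755434 from u 59.7527228177133
the job is handed in; nothing more can be done
None
```

I hung the basket by its handle on the hook and let go of it. I then opened the box's lid by its bar and held it at about 60° with the gripper, handing in at about 17 s.

- **Lid:** my last check put it at 60.0° from the bar's position. Going by horizontal travel alone it was 59.8°. The arm was still, with the gripper shut on the bar at about 11 mm.
- **Basket:** the last pictures showed its bar lying across the hook, with the basket hanging free. When I first lowered it, the bar touched the post-side slope, so I lifted it and moved it 5 mm before letting go.
- **Doubts:** about 10 N of push was left between the gripper and the lid. The bar also measured 2 mm further from the hinge than stated, which fits the bar having slipped slightly in the pads. In the last top picture the network did not find the lid bar, because the arm hid it. The side view agreed to about 2 pixels.
- **Other things:** I did not touch the bystanders, and those in the last pictures looked unmoved. I did not measure them again.

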